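# Change over an interlocked gas manifold

### The arm

A 7-joint arm with a two-finger parallel gripper is mounted at the origin on a cart in front of the work surface, level with it; the furniture and walls round the work are solid. World frame = base frame: x ahead of the robot, y to its left, z up, the work surface at z = 0. Lengths are in m, angles in rad, forces in N, time in s.
With the tool pointing down it reaches from about 0.35 to 0.9 m from the base axis. Payload 19.9 kg.
Tool frame: the origin (TCP) lies between the finger pads; the fingertips stand 19 mm ahead of it and the grasp point (between the pads) is the TCP; z points along the fingers, y is the line along which they close (so a half turn about z gives the same grasp; the last joint's range is limited). The gripper opens to 94 mm and grips with 3 to 60 N. Pads are 16 mm wide; open, the fingers measure 119 mm over their backs; the gripper's body (75 mm by 177 mm) begins 78 mm behind the grasp point.
Start: joints at [1.192, 0.417, -0.01, 1.614, 0.005, 1.111, -0.053], TCP at [0.207, -0.59, 0.199] pointing down, gripper open.
Joint ranges: [-2.81, 2.81], [-0.39, 2.02], [-1.27, 1.25], [0.06, 2.57], [-1.19, 4.33], [0.19, 2], [-2.82, 2.82]. Speed limits (rad/s): [1.89, 1.89, 2.39, 2.39, 3.01, 3.01, 3.01].

### API

Orientations are given as a 3x3 rotation matrix whose columns are the frame's x, y, z axes.
In Python, from rig import robot gives the robot as it stands. Calls block until the motion is done:
- robot.move_ptp(position, orientation): joint-space move of the TCP to a pose.
- robot.move_linear(position, velocity=0.15, frame=None, threshold=None): straight line of the TCP; frame=None keeps the orientation; velocity is the mean speed in m/s. With threshold (N) it stops when the force on the tool has changed by that much, and returns True; else False.
- robot.goto_joints(angles): joint-space move.
- robot.gripper_to(opening): finger opening in m; the grip force is fixed at half the most; returns when the fingers have stopped.
- robot.pause(seconds).
- robot.ik(position, orientation): joint angles nearest the present ones, or None.
- robot.get_state(): the state.
- robot.grab_frame(name): name is "side" or "top"; returns the picture (420x560x3 uint8, red, green, blue); there is no depth.
- robot.camera_info(name): a dict with "fx", "fy", "cx", "cy" (pixels), "rvec" (rotation vector, rad) and "tvec" (3), from world to camera coordinates, as OpenCV has them. Camera axes: x right, y down, z forward; pixel columns grow to the right and rows downward; lengths in m; the calibration is good to about 2 mm. A picture is of the moment at which its call begins. camera_info takes no time and is no camera call.
A pose or a line that the arm cannot do raises robot.PlanningError and nothing moves.
- robot.sign_off(): hands the job in; it is judged then, once.
The state is a dict: "time": time; "qpos": joint angles; "joint_vel": joint speeds; "effort": joint torques, N m; "ee_pos": TCP position; "tool_rot": TCP orientation; "force": force on the tool from outside, world axes, zero at the start; "moment": the same for the moment, N m; "opening": finger opening in m; "grasp_force": force on a finger pad.
Only numpy, scipy, OpenCV 4.12 (cv2) and the standard library are available. Lean on these libraries where they do the work, as an engineer would, in place of code of your own. Each camera call takes 0.05 s, during which the arm holds its last target. There are 200 camera calls.

### The job

Change the bench gas manifold over to its other line: first turn the isolator lever (upright flat tab) away from its start, round toward the front, until you feel it well pressed onto its spring stop, without forcing it, and leave it there; that unlocks the selector lever (upright round knob), which you then swing round toward the front fully to its end stop. Never force a locked selector, leave the vial, beaker and cork stopper beside the manifold alone, and let go of everything at the end.

Things in the scene. Friction and masses are not known exactly. Their poses are not given: they have to be found in the camera images.
- manifold: Fixed gas manifold: a low grey box, 106 x 236 mm, top at 50 mm, on a foot plate 130 x 260 mm. Origin: centre of the underside. Its x points to its back (three brass hose ports, up to 81 mm behind the origin), y to its left, z up; its front (-x) faces roughly to the robot. Two levers turn on upright shafts in its top: isolator left (y = +75 mm), selector right (y = -75 mm).
- isolator (a joint): Angle of the isolator lever, rad. 0: it points to the manifold's left (100 degrees counter-clockwise from the manifold's x, seen from above); it grows counter-clockwise, as the lever swings to the front. Range 0 to 2.1; starts at 0 to 0.25. Friction 0.30 N m (4.3 N pushing at the tab); it stays where it is left, if need be creeping back a little on its spring stop, still unlocking.
- selector (a joint): Angle of the selector lever, rad. 0: it points to the manifold's right (260 degrees counter-clockwise from the manifold's x, seen from above); it grows clockwise, as the lever swings to the front. Starts at 0 to 0.05. Friction 0.15 N m (2.2 N at the knob). Locked, it has 0.1 to 0.2 rad of play before a solid bolt; unlocked, it goes to its end stop at 1.4 rad, pointing straight to the front.
- isolator_tab (a point): Centre of the isolator lever's upright flat steel tab, 70 mm from the shaft. The tab is 8 mm thick across the lever, 26 mm wide along it and 42 mm high; its top is 106 mm over the worktop, its foot (top of the lever bar) 64 mm. The point's x points outward along the lever, z up.
- selector_knob (a point): Centre of the selector lever's upright round black knob, 18 mm in diameter, 70 mm from the shaft; its top is 106 mm over the worktop, the top of the lever bar below it 64 mm. The point's x points outward along the lever, z up.
- isolator_axis (a point): Point on the upright shaft axis of the isolator lever, at the height of the tab's centre.
- selector_axis (a point): Point on the upright shaft axis of the selector lever, at the height of the knob's centre.
- isolator_cam: Unseen cam on the isolator's shaft. Between 0.5 and 1.6 rad of the lever, differing from unit to unit, its dog (25 mm radius) meets a spring stop (starts at 0.05 N m, 2 N m/rad). 0.07 rad on (7 N push at the tab) the selector unlocks; 0.16 rad on (9.5 N) the stop is solid. Press to 8 to 10 N (at rest the push reads 2 to 4 N less); over 15 N forces it. Origin on the shaft axis.
- selector_cam: Unseen cam on the selector's shaft; its dog (25 mm radius) meets the locking bolt while the isolator is not on its stop; over 10 N at the knob forces the bolt. Origin on the shaft axis.
- vial_d: Loose amber vial with white cap, 30 mm diameter, 72 mm high, standing behind the manifold; origin at the centre of its underside. Leave alone.
- beaker: Loose clear beaker, 52 mm diameter, 70 mm high, standing behind the manifold; origin at the centre of its underside. Leave alone.
- stopper_c: Loose cork stopper, 34 mm diameter, 26 mm high, standing in front of the manifold; origin at the centre of its underside. Leave alone.

How it is judged:
By the outcome, as a careful person would: the job done as asked, in the order asked, and still so for the second after the job is handed in, with the robot touching nothing.
It also fails if it takes over 72 s, if anything falls off the work surface, if the arm or the gripper's body presses on something with over 40 N, if the wrist force passes 120 N, or if a joint passes its speed limit or range.

## Working session

There is one attempt and no reset: what is moved stays moved. The work goes in short steps, each a Python script; the robot and the scene stay as the last script left them, time stands still between calls to the robot, and variables do not carry over. Pictures are saved under pics/ and viewed, at most 10 in all, crops included, and the job is handed in when it is done.

```bash
mkdir -p pics; python3 - <<'E'
from rig import robot
import cv2
for n in("side","top"):
    cv2.imwrite(f"pics/{n}0.png",cv2.resize(robot.grab_frame(n)[:,:,::-1],(784,588),interpolation=cv2.INTER_CUBIC))
    print(n,robot.camera_info(n))
s=robot.get_state();print(s['time'],s['force'],s['opening'],s['tool_rot'])
E
```

```text
side {'fx': 452.9961586909927, 'fy': 452.9961586909927, 'cx': 276.327715543952, 'cy': 212.9788841119372, 'rvec': array([ 0.62906495, -2.40567839,  1.47867369]), 'tvec': array([0.52768174, 0.20191156, 0.6638006 ])}
top {'fx': 480.14436994381833, 'fy': 480.14436994381833, 'cx': 287.1534002957295, 'cy': 214.28150608672652, 'rvec': array([ 2.20116485, -2.15447134,  0.10189153]), 'tvec': array([0.00440227, 0.59743743, 0.90177531])}
0.1 [-0.04179755 -0.63823159  0.2301885 ] 0.09411345801225628 [[ 9.43807017e-01  3.30496784e-01 -4.35484574e-04]
 [ 3.30497059e-01 -9.43806512e-01  9.80726302e-04]
 [-8.68862885e-05 -1.06954274e-03 -9.99999424e-01]]
```

View pics/side0.png

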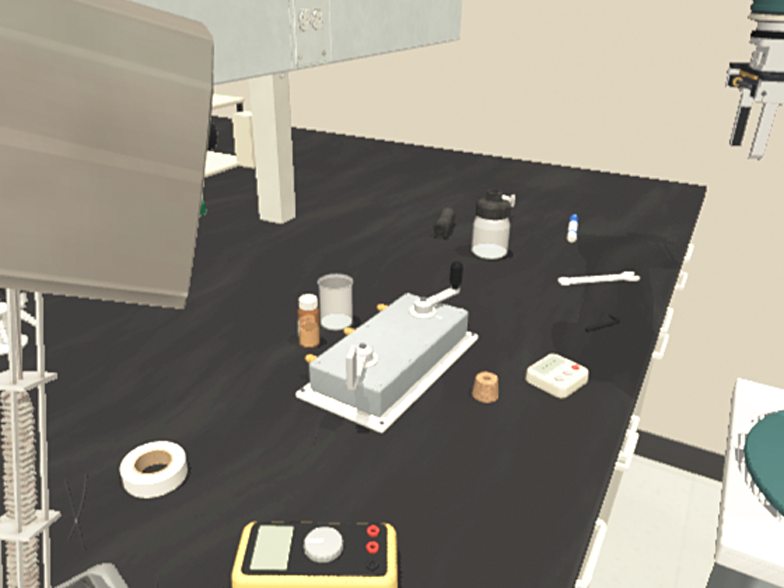

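View pics/top0.png

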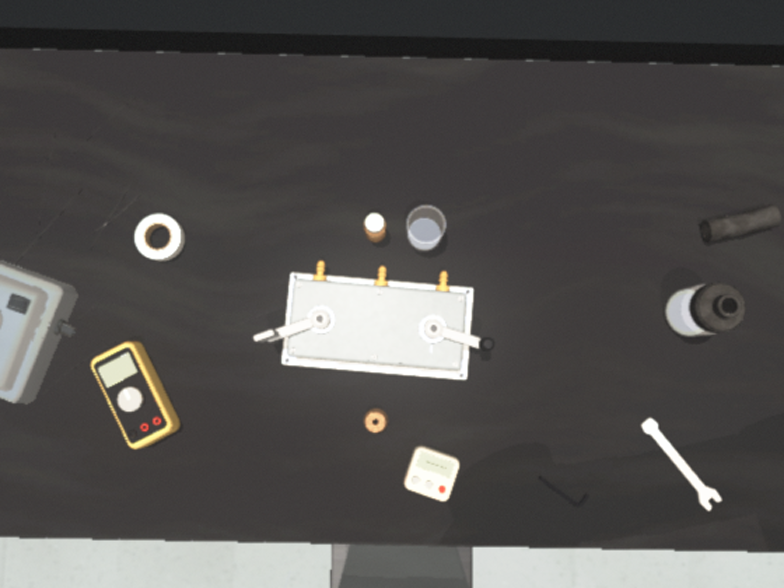

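The side view (784 px scale) shows the manifold with its foot-plate corners at about (297,396), (382,430) and (477,335). The tab is near (351,365) and the knob near (456,274). In the top view the plate corners are (291,273), (473,289), (467,379) and (282,364), the tab is near (265,336), the knob (487,344) and the cork (375,421). I'll enlarge both for accuracy.

```bash
python3 - <<'E'
import cv2
from rig import robot
t=robot.grab_frame("top")[:,:,::-1];s=robot.grab_frame("side")[:,:,::-1]
cv2.imwrite("pics/tc.png",cv2.resize(t[180:280,175:360],None,fx=4.3,fy=4.3,interpolation=cv2.INTER_CUBIC))
cv2.imwrite("pics/sc.png",cv2.resize(s[180:312,205:348],None,fx=4.5,fy=4.5,interpolation=cv2.INTER_CUBIC))
E
```

```text
(no output)
```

View pics/tc.png

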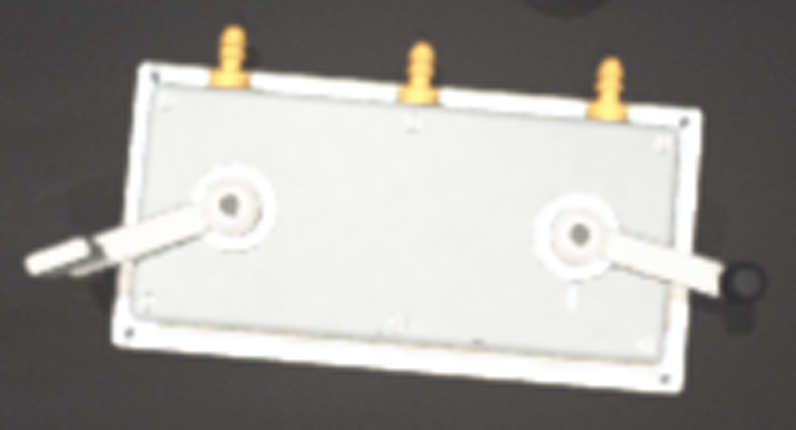

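View pics/sc.png

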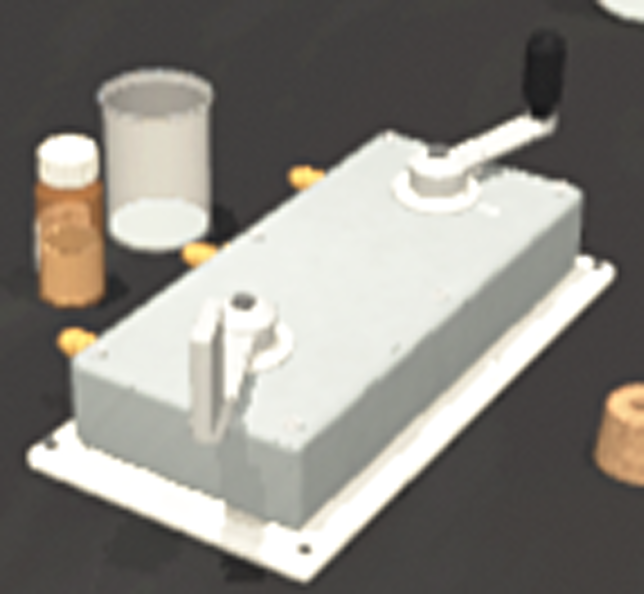

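In the top crop the plate corners are (140,63), (703,110), (682,392) and (113,347). The shafts are at (229,205) and (579,234), the tab top near (57,256) and the knob top at (745,281). In the side crop the box-top corners are (302,447), (75,365), (580,190) and (390,133), the shaft tops (243,300) and (437,152), the tab top (207,308) and the knob top (546,38).

```bash
cat > h.py <<'E'
import numpy as np, cv2
from rig import robot
def proj(n,P):
    c=robot.camera_info(n);K=np.array([[c['fx'],0,c['cx']],[0,c['fy'],c['cy']],[0,0,1]])
    return cv2.projectPoints(np.array(P,float).reshape(-1,1,3),c['rvec'],c['tvec'],K,None)[0].reshape(-1,2)
def PM(n):
    c=robot.camera_info(n);K=np.array([[c['fx'],0,c['cx']],[0,c['fy'],c['cy']],[0,0,1]])
    return K@np.c_[cv2.Rodrigues(c['rvec'])[0],c['tvec']]
T=lambda p:np.atleast_2d(p)/4.3+[175-.38,180-.38]
S=lambda p:np.atleast_2d(p)/4.5+[205-.39,180-.39]
def tri(t,s):
    X=cv2.triangulatePoints(PM("top"),PM("side"),T(t).T.astype(float),S(s).T.astype(float));return (X[:3]/X[3])[:,0]
def w(p,M):
    c,s=np.cos(p[2]),np.sin(p[2]);M=np.array(M,float);return M@np.array([[c,s,0],[-s,c,0],[0,0,1]])+[p[0],p[1],0]
E
python3 - <<'E'
from h import *
from scipy.optimize import least_squares
for n,t,s in(("iso shaft",(229,205),(243,300)),("sel shaft",(579,234),(437,152)),("tab",(57,256),(207,308)),("knob",(745,281),(546,38)),("FL",(113,347),(308,580)),("BL",(140,63),(30,460))): print(n,tri(t,s).round(4))
z=.006
def res(p):
    z=p[3]
    a=proj("top",w(p,[[.065,.13,z],[.065,-.13,z],[-.065,-.13,z],[-.065,.13,z]]))-T([(140,63),(703,110),(682,392),(113,347)])
    b=proj("side",w(p,[[-.053,.118,.05],[.053,.118,.05],[-.053,-.118,.05],[.053,-.118,.05],[-.065,.13,z],[.065,.13,z],[-.065,-.13,z]]))-S([(302,447),(75,365),(580,190),(390,133),(308,580),(30,460),(613,268)])
    return np.r_[a.ravel(),b.ravel()]
r=least_squares(res,[.65,0,0,.006]);print(r.x,r.fun.round(1))
A=w(r.x,[[0,.075,.085],[0,-.075,.085]]);print(A)
for a,t,s in((A[0],(57,256),(207,308)),(A[1],(745,281),(546,38))):
    d=(tri(t,s)-a)[:2];print(np.hypot(*d),np.degrees(np.arctan2(d[1],d[0])-r.x[2])%360)
E
```

```text
iso shaft [0.5676 0.1259 0.0715]
sel shaft [ 0.5586 -0.0236  0.0709]
tab [0.5431 0.1906 0.1098]
knob [ 0.5387 -0.0905  0.1041]
FL [0.5057 0.1848 0.0041]
BL [0.6354 0.1765 0.005 ]
[ 0.56269529  0.05112428 -0.05705291  0.0052952 ] [-0.3  0.2 -0.6 -0.4 -0.2 -0.2 -0.2 -0.2  0.2  0.2 -1.6 -1.4  2.1 -0.6
 -1.4 -1.   0.9 -0.5 -0.2  0.1  1.   0.6]
[[ 0.56697194  0.12600225  0.085     ]
 [ 0.55841865 -0.02375369  0.085     ]]
0.06891155270563194 113.53293582347075
0.06960831139502612 256.83314152340813
```

```bash
cat >> h.py <<'E'
YAW=-.05705
ISO=np.array([.56697,.12600]);SEL=np.array([.55842,-.02375])
Z=.092
def pose(which,th,off,sg,z=Z):
    """tool pose for pushing lever `which` at angle th, finger centre `off` behind lever; sg: sign of tool y vs push direction"""
    a,d=(ISO,1) if which=="iso" else (SEL,-1)
    f=YAW+np.radians(100 if d>0 else 260)+d*th
    u=np.array([np.cos(f),np.sin(f),0]);t=d*np.array([-u[1],u[0],0])
    y=sg*t;zz=np.array([0,0,-1.]);R=np.c_[np.cross(y,zz),y,zz]
    return np.r_[a,z]+.07*u-off*t,R,t
def push(bias,t): return -float(np.dot(robot.get_state()['force']-bias,t))
E
python3 - <<'E'
from h import *
for which,off,a,b in(("iso",.0165,0.03,1.8),("sel",.0215,-.2,1.42)):
  for sg in(1,-1):
    q=[robot.ik(*pose(which,th,off,sg)[:2]) for th in np.linspace(a,b,5)]
    for x in q: print(which,sg,None if x is None else np.round(x,2))
E
```

```text
iso 1 [ 0.36  0.78 -1.09  1.73  0.76  1.12  2.32]
iso 1 [-1.16  0.73  1.08  1.86 -0.76  1.03 -2.31]
iso 1 [ 0.13  0.48 -0.65  1.89  0.37  0.89 -2.81]
iso 1 [ 0.2   0.45 -0.68  1.95  0.37  0.87 -2.34]
iso 1 [ 0.36  0.47 -0.81  1.97  0.44  0.88 -1.9 ]
iso -1 [ 0.3   0.71 -0.96  1.73  0.66  1.06 -0.74]
iso -1 [ 0.36  0.7  -1.04  1.81  0.7   1.05 -0.36]
iso -1 [ 0.42  0.66 -1.08  1.88  0.69  1.02  0.08]
iso -1 [ 0.5   0.63 -1.1   1.94  0.68  1.    0.55]
iso -1 [ 0.55  0.6  -1.08  1.97  0.64  0.97  1.07]
sel 1 [-0.64  0.75  1.08  1.83 -0.77  1.05 -2.43]
sel 1 [ 0.92  0.69 -1.09  1.85  0.71  1.05  2.25]
sel 1 [ 0.94  0.63 -1.08  1.92  0.67  1.    1.84]
sel 1 [ 0.73  0.46 -0.81  1.99  0.43  0.87  1.59]
sel 1 [ 0.68  0.43 -0.79  2.02  0.4   0.85  1.15]
sel -1 [ 0.57  0.54 -0.6   1.79  0.37  0.92 -0.23]
sel -1 [ 0.53  0.48 -0.52  1.87  0.3   0.88 -0.57]
sel -1 [ 0.49  0.42 -0.47  1.94  0.25  0.84 -0.95]
sel -1 [ 0.43  0.37 -0.42  2.    0.21  0.81 -1.36]
sel -1 [ 0.37  0.35 -0.41  2.03  0.19  0.8  -1.81]
```

sg=-1 works for both levers. Next I'll approach and push the isolator.

```bash
cat > iso.py <<'E'
from h import *
th=.236-.17
robot.gripper_to(0.0)
p,R,t=pose("iso",th,.0165,-1,.2); robot.move_ptp(p,R)
p,R,t=pose("iso",th,.0165,-1); robot.move_linear(p,.1)
robot.pause(.2); bias=robot.get_state()['force'].copy(); np.save("bias.npy",bias)
print("t",robot.get_state()['time'],"bias",bias.round(2),"open",robot.get_state()['opening'])
while th<1.82:
    th+=.05
    p,R,t=pose("iso",th,.0165,-1)
    F0=push(bias,t)
    hit=robot.move_linear(p,.02,R,threshold=max(8.6-max(F0,0),1.5))
    s=robot.get_state(); f=s['force']-bias
    print(round(th,3),hit,round(F0,2),"push",round(push(bias,t),2),"f",f.round(1),round(s['time'],2))
    if hit or push(bias,t)>8: break
E
python3 iso.py
```

```text
t 6.0917 bias [-0.66 -0.12 -0.51] open 0.0004576747366553737
0.116 False -0.0 push 0.41 f [ 0.5 -0.4  0.2] 6.42
0.166 False 0.38 push 1.06 f [0.9 0.6 0.6] 6.76
0.216 False 1.08 push 0.27 f [0.2 0.2 1.5] 7.09
0.266 False 0.27 push 1.4 f [1.3 0.4 0.8] 7.42
0.316 False 1.39 push 2.6 f [2.6 0.5 1.6] 7.76
0.366 False 2.56 push 3.39 f [2.8 2.  3.2] 8.09
0.416 False 3.41 push 2.91 f [2.6 1.3 3. ] 8.43
0.466 False 2.9 push 1.76 f [1.6 0.8 4.2] 8.76
0.516 False 1.75 push 1.78 f [0.8 1.9 4.3] 9.09
0.566 False 1.83 push 3.02 f [1.7 2.7 4.3] 9.43
0.616 False 3.07 push 2.34 f [0.3 3.1 4. ] 9.76
0.666 False 2.44 push 3.05 f [0.2 4.1 4.4] 10.09
0.716 False 3.18 push 2.55 f [0.2 3.2 3.2] 10.43
0.766 False 2.65 push 2.96 f [0.1 3.8 4.2] 10.76
0.816 False 3.07 push 2.76 f [0.8 2.9 3.8] 11.09
0.866 False 2.81 push 3.21 f [-0.7  4.3  4.5] 11.43
0.916 False 3.35 push 3.17 f [-0.6  4.   3.9] 11.76
0.966 False 3.29 push 2.82 f [-1.6  4.   3.1] 12.09
1.016 False 2.98 push 3.36 f [0.2 3.6 4.2] 12.43
1.066 False 3.42 push 2.58 f [-0.9  3.2  4. ] 12.76
1.116 False 2.68 push 1.76 f [-0.9  2.2  3.9] 13.09
1.166 False 1.84 push 2.73 f [-2.1  3.5  3. ] 13.43
1.216 False 2.87 push 3.63 f [-0.2  3.8  4.4] 13.76
1.266 False 3.68 push 2.73 f [-1.4  3.   2.4] 14.09
1.316 False 2.82 push 2.79 f [-1.5  3.   3.2] 14.43
1.366 False 2.88 push 3.4 f [-2.   3.6  2.6] 14.76
1.416 False 3.51 push 2.98 f [-1.3  3.   3.2] 15.09
1.466 False 3.05 push 1.87 f [-2.7  1.8  2.2] 15.43
1.516 False 1.99 push 3.39 f [-3.1  3.2  4. ] 15.76
1.566 False 3.53 push 4.24 f [-2.8  4.   4.1] 16.09
1.616 False 4.35 push 5.54 f [-3.   5.1  4. ] 16.43
1.666 True 5.65 push 0.87 f [-0.6  0.8  4.3] 16.63
```

```bash
cat > iso2.py <<'E'
from h import *
bias=np.load("bias.npy")
s=robot.get_state(); d=(s['ee_pos']-np.r_[ISO,Z])[:2]
off=.0165; f=np.arctan2(d[1],d[0])+np.arctan2(off,.07)
th=(f-YAW-np.radians(100))%(2*np.pi)
print("tool th",th, "r",np.hypot(*d),"push now",push(bias,pose("iso",th,off,-1)[2]))
for k in range(12):
    th+=.015
    p,R,t=pose("iso",th,off,-1)
    F0=push(bias,t)
    hit=robot.move_linear(p,.01,R,threshold=max(8.8-F0,1.5))
    f1=push(bias,t); robot.pause(.05)
    s=robot.get_state(); f=s['force']-bias
    print(round(th,3),hit,round(F0,2),"push",round(f1,2),round(push(bias,t),2),"f",f.round(1),"err mm",((s['ee_pos']-p)@t*1e3).round(2),round(s['time'],2))
    if hit and f1>5 or f1>6.2: break
E
python3 iso2.py
```

```text
tool th 1.6351378555888567 r 0.07247501573957466 push now 0.8532540736305522
1.65 False 0.86 push 5.89 5.51 f [-3.9  4.8  4. ] err mm -0.61 17.02
1.665 False 5.56 push 6.63 7.09 f [-2.2  6.8  3.7] err mm -0.83 17.32
```

```bash
cat > sel.py <<'E'
from h import *
s=robot.get_state(); off=.0165
p,R,t=pose("iso",1.66,off,-1); robot.move_linear(s['ee_pos']-.02*t,.05)
q=robot.get_state()['ee_pos'].copy(); q[2]=.2; robot.move_linear(q,.15)
th=.05-.17; off=.0215
p,R,t=pose("sel",th,off,-1,.2); robot.move_ptp(p,R)
cv2.imwrite("pics/mid.png",cv2.resize(robot.grab_frame("top")[180:280,175:360,::-1],None,fx=4.3,fy=4.3,interpolation=cv2.INTER_CUBIC))
p,R,t=pose("sel",th,off,-1); robot.move_linear(p,.1)
robot.pause(.2); bias=robot.get_state()['force'].copy(); np.save("bias.npy",bias)
print("t",robot.get_state()['time'],"bias",bias.round(2)); n=0
while th<1.3:
    th+=.05
    p,R,t=pose("sel",th,off,-1)
    F0=push(bias,t)
    hit=robot.move_linear(p,.02,R,threshold=max(5.5-F0,2))
    s=robot.get_state(); f=s['force']-bias; f1=push(bias,t)
    print(round(th,3),hit,round(F0,2),"push",round(f1,2),"f",f.round(1),round(s['time'],2))
    n=n+1 if hit else 0
    if f1>4.5 or n>1: break
E
python3 sel.py
```

```text
t 21.4333 bias [ 0.46 -0.14  0.35]
-0.07 False -0.0 push 0.44 f [ 0.5  0.4 -0.7] 21.77
-0.02 False 0.42 push 0.13 f [ 0.2  0.1 -0.7] 22.1
0.03 False 0.12 push 0.02 f [ 0.   0.1 -0.5] 22.43
0.08 False 0.02 push -0.49 f [-0.6 -0.3 -0.4] 22.77
0.13 False -0.47 push -0.38 f [-0.4  0.  -0.3] 23.1
0.18 False -0.37 push -0.38 f [-0.3  0.2 -0.3] 23.43
0.23 False -0.38 push 0.27 f [ 0.2 -0.3  0.5] 23.77
0.28 False 0.28 push 0.54 f [-0.1 -1.2  1.2] 24.1
0.33 False 0.6 push 0.04 f [-0.4 -0.7  1.2] 24.43
0.38 False 0.08 push 0.0 f [-0.6 -0.8  0.8] 24.77
0.43 False 0.06 push -0.53 f [-0.5  0.2  1.3] 25.1
0.48 False -0.52 push 0.37 f [-0.8 -1.5  1.3] 25.43
0.53 False 0.45 push 0.27 f [-0.5 -0.9  0.7] 25.77
0.58 False 0.32 push 0.9 f [ 1.  -0.3  0.6] 26.1
0.63 False 0.87 push 0.03 f [0.1 0.  1.5] 26.43
0.68 False 0.03 push 0.53 f [-0.5 -1.  -0. ] 26.77
0.73 False 0.58 push -0.41 f [-0.6  0.1  1.1] 27.1
0.78 False -0.39 push -0.31 f [-0.3  0.2  1.1] 27.43
0.83 False -0.3 push 0.06 f [-0.4 -0.3 -0. ] 27.77
0.88 False 0.09 push 0.01 f [ 0.  -0.  -0.3] 28.1
0.93 False 0.01 push -0.18 f [-0.4  0.   0.4] 28.43
0.98 False -0.17 push 0.19 f [-0.  -0.2  1.4] 28.77
1.03 False 0.19 push 0.61 f [ 0.2 -0.6  1.1] 29.1
1.08 False 0.61 push 0.32 f [ 0.7 -0.2 -0. ] 29.43
1.13 False 0.29 push 0.43 f [ 0.5 -0.3  0.9] 29.77
1.18 False 0.41 push 0.2 f [-0.  -0.2  1.3] 30.1
1.23 False 0.2 push -0.08 f [0.2 0.1 0.4] 30.43
1.28 False -0.09 push 1.09 f [ 1.4 -1.  -0.2] 30.77
1.33 False 1.02 push -0.02 f [0.2 0.  0.3] 31.1
```

```bash
python3 - <<'E'
from h import *
a=robot.grab_frame("side")[150:312,190:360,::-1]
b=cv2.imread("pics/mid.png")
a=cv2.resize(a,None,fx=2.65,fy=2.65,interpolation=cv2.INTER_CUBIC)
b=cv2.resize(b,None,fx=.44,fy=.44,interpolation=cv2.INTER_AREA)
o=np.zeros((430,800,3),np.uint8);o[:a.shape[0],:a.shape[1]]=a[:430];o[:b.shape[0],450:450+b.shape[1]]=b[:,:350]
cv2.imwrite("pics/c1.png",o)
E
```

```text
(no output)
```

View pics/c1.png

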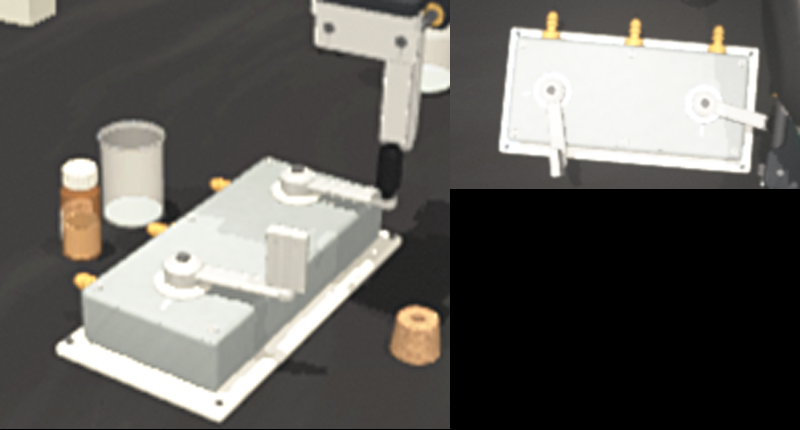

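In the side picture the selector knob (390,170) has swung round with the finger close to the front, and the isolator lever stays forward (290,260). I'll now press the selector onto its end stop.

```bash
python3 - <<'E'
from h import *
bias=np.load("bias.npy"); th=1.33; off=.0215
for k in range(14):
    th+=.02
    p,R,t=pose("sel",th,off,-1); F0=push(bias,t)
    hit=robot.move_linear(p,.015,R,threshold=max(7.5-F0,2))
    f1=push(bias,t); robot.pause(.05); f2=push(bias,t); s=robot.get_state()
    print(round(th,3),hit,round(F0,2),round(f1,2),round(f2,2),"err",((s['ee_pos']-p)@t*1e3).round(2),round(s['time'],2))
    if f2>5: break
robot.move_linear(s['ee_pos']-.025*t,.05)
q=robot.get_state()['ee_pos'].copy(); q[2]=.22; robot.move_linear(q,.15)
q[:2]=[.40,-.30]; robot.move_linear(q,.2)
t_=robot.grab_frame("top")[180:280,175:360,::-1]
cv2.imwrite("pics/fin.png",cv2.resize(t_,None,fx=4.3,fy=4.3,interpolation=cv2.INTER_CUBIC)); print(robot.get_state()['time'])
E
```

```text
1.35 False -0.21 0.86 1.39 err -0.06 31.45
1.37 False 1.37 1.41 1.1 err 0.0 31.75
1.39 False 1.09 1.29 1.41 err 0.03 32.05
1.41 False 1.39 0.92 1.14 err 0.05 32.35
1.43 False 1.13 1.48 0.5 err 0.05 32.65
1.45 False 0.49 1.18 1.12 err 0.02 32.95
1.47 False 1.1 6.88 6.43 err -0.84 33.25
36.3833
```

View pics/fin.png

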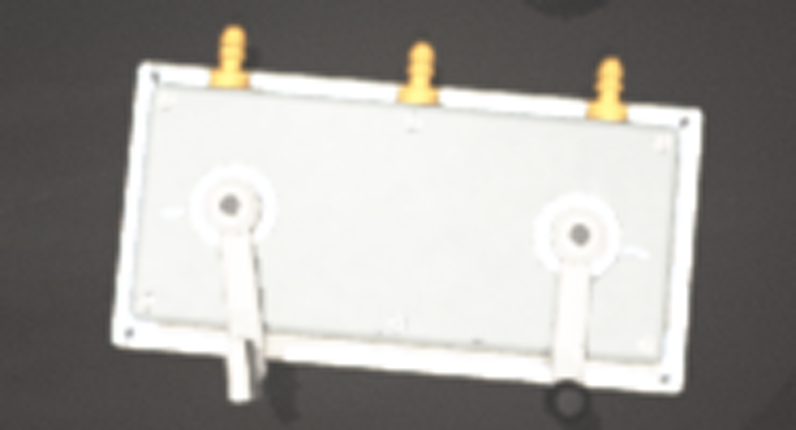

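Both levers now point to the front: the tab is at (240,370), the knob at (567,400) against its stop, and the arm is clear.

```bash
python3 -c "
from rig import robot
print(robot.sign_off())"
```

```text
the job is handed in; nothing more can be done
None
```

The job is handed in: the isolator was left pressed on its spring stop (about 7 N held at rest), the selector was swung to its end stop, the arm was clear of everything, and the clock read about 36 s of the 72 s allowed.

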